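Release the filter slider held by a captive thumbscrew

ROBOT

A 6-joint arm with a two-finger parallel gripper is mounted at the origin on the work surface. World frame = base frame: x ahead of the robot, y to its left, z up, the work surface at z = 0. Lengths are in mm, angles in rad, forces in N, time in s.
With the tool pointing down it reaches from about 350 to 850 mm from the base axis. Payload 8.1 kg.
Tool frame: the origin (TCP) lies at the very end of the fingers, on their centre line; the grasp point (between the pads) lies 19 mm behind it; z points along the fingers, y is the direction in which the jaws open and shut (so a half turn about z gives the same grasp; the last joint's range is limited). The gripper opens to 93 mm and grips with 3 to 60 N. Pads are 15 mm wide; open, the fingers measure 128 mm over their backs; the gripper's body (75 mm by 188 mm) begins 65 mm behind the grasp point.
Start: joints at [-1.301, 0.13, 1.488, -0, 1.523, -0.085], TCP at [208.462, -562.627, 218.635] pointing down, gripper open.
Joint ranges: [-2.96, 2.96], [-0.89, 2.26], [0.02, 2.5], [-1.34, 4.48], [0, 2.73], [-2.66, 2.66]. Speed limits (rad/s): [2.39, 2.39, 2.79, 3.14, 3.14, 3.14].

INTERFACE

Orientations are given as [roll, pitch, yaw] about the fixed x, y, z axes, in that order (R = Rz(yaw) Ry(pitch) Rx(roll)).
In Python, from cell import arm gives the robot as it stands.
- The arm moves only by the tool drive_tool, never from a script. Its argument "series" is a list of rows, each a list of 7 numbers: the turn, a rotation vector about the tool's x, y, z in rad, then the shift along the tool's x, y, z in cm, then the opening, from -1 (shut) to 1 (fully open). In form: [[wx, wy, wz, x, y, z, fingers], ...]. A call has 1 to 5 rows; each row is the pose to reach, as a shift and turn from the pose commanded when the call began, along the tool's axes at that moment; what a row does not reach only later rows make up. A row lasts 1/8 s, in which the tool goes at most 62.5 mm and 10.7 degrees, less where a joint would pass 70% of its speed; a pose out of reach is approached as far as the arm can. A call with a gripper value outside its range is refused whole. The fingers move at their own pace and stop on an object; "force" is the grip in N (left out, the last holds). Time passes only in rows, so rows that repeat a pose let the fingers close. It gives the time, the measured TCP pose, the force and the opening at its end, in the units of the state.
- arm.sense(): the state, without advancing time (a new reading comes with each control period).
- arm.capture(name): name is "side" or "top"; returns the picture (384x512x3 uint8, red, green, blue); there is no depth.
- arm.get_calibration(name): a dict with "fov_y" (degrees; the focal length in pixels is half the picture's height over the tangent of half this angle, whatever the lens; pixels are square), "cx", "cy" (the principal point, pixels), "R" (3x3) and "t" (3): a world point X has camera coordinates R X + t. Camera axes: x right, y down, z forward; pixel columns grow to the right and rows downward; lengths in mm; the calibration is good to about 2 mm. A picture is of the moment at which its call begins. get_calibration takes no time and is no camera call.
- arm.finish_job(): hands the job in, once; it reports no verdict.
Trained networks look in the newest picture that a camera, given by its name, has taken for a name from the list of things; names that differ only in an ending like _2 or _b are one class to them, and where a whole thing is asked for, a point or a joint stands for the part that bears it (a point fixed in the world has none). Each returns a list of dicts, best first, with "conf" (0 to 1); they miss things now and then, are a little off and sometimes report something else, mostly with a low value. They report only what shows in the picture. A call takes as long as a camera call. They do not tell look-alikes from the thing itself.
- arm.outline_of(camera, thing): "region" (384x512 bool, what is visible of it) and "box" ([centre column, centre row, width, height] in pixels, round what is visible of it).
The state is a dict: "time_s": time; "q": joint angles; "qvel": joint speeds; "joint_efforts": joint torques, N m; "eef_pos": TCP position; "ee_rot": TCP orientation; "wrist_force": force on the tool from outside, world axes, zero at the start; "ft_torque": the same for the moment, N m; "gripper_width": finger opening in mm.
Only numpy, scipy, OpenCV 4.12 (cv2) and the standard library are available. Lean on these libraries where they do the work, as an engineer would, in place of code of your own. Each camera call takes 0.05 s, during which the arm holds its last target. There are 200 camera calls.

TASK

On the microscope filter unit, pull the spring-loaded knurled thumbscrew up until its thread gently bears on the collar, turn it anticlockwise under that pull until the thread catches, and drive it up to its stop so that it stays up by itself when let go. Then draw the freed filter slider out by its upright tab as far as it goes, and let go. Never force the thread, and leave the other things on the bench where they are.

Things in the scene. Friction and masses are not known exactly. Their poses are not given: they have to be found in the camera images.
- unit: filter unit: a cream box fixed on the bench, 110 (x) x 100 (y) x 60 mm high, a dark barrel on its +x face and an aluminium ring on its -x face (146 mm over both). Origin: centre of its underside; z up. The screw stands upright on the middle of its top; the slider runs along its y axis and comes out of its +y face
- screw_top (a point): centre of the top of the captive thumbscrew's knurled round aluminium head, 26 mm in diameter, 36 mm tall, axis vertical; grip at any yaw. With the screw down the top is 99.5 mm above the bench and the head's foot 0.5 mm above the boss. Anticlockwise is seen from above
- screw_lift (a joint): lift of the screw from its lowest position, m (0 at the start, at most 0.028). Its spring pulls it down with 5 N when down, plus 0.2 N per mm. Let go anywhere but in the thread's end pocket it drops back; it can then be taken again and turned on. Parked in the pocket it reads 0.010 to 0.018
- stem: screw's stem inside the unit, unseen; origin on the screw axis, at bench level with the screw down, z up. It has a 6 mm locking pin on the axis that stands in a hole of the slider (clear when lifted over 6 mm) and a thread lug 20 mm off the axis. Over 18 N on lug or pin damages them: pull and turn add up, 0.1 N m of turn being 5 N
- slider_tab (a point): centre of the top of the slider's upright steel tab, 24 (x) x 12 (y) x 40 mm tall (foot 28, top 68 mm above the bench), 86 mm from the screw's axis along the unit's +y with the slider in; a gap of 30 mm lies between it and the box. The slider below is a black bar 18 mm wide, its top 28 mm above the bench
- slider (a joint): how far the filter slider is drawn out along the unit's +y, m (0 in, 0.035 fully out at its stop); it rubs with 2 N and is locked while the screw is down
- oil_bottle: small amber dropper bottle, 28 mm across, 62 mm tall, loose bystander. Origin: centre of its underside
- objective: steel microscope objective standing on end, 30 mm across, 48 mm tall, loose bystander. Origin: centre of its underside
- dish: shallow white dish, 60 mm across, 14 mm high, loose bystander. Origin: centre of its underside
- slide_box: grey slide box, 85 x 34 x 30 mm, loose bystander. Origin: centre of its underside
- boss (a point): centre of the flat aluminium boss (38 mm wide, 63 mm above the bench) under the screw's head. Below, unseen, is the thread collar; its height and angle differ each time. Lifted 4 to 10 mm the lug meets its flat ledge; the collar then gives (up or down) by 7 N per mm. After 0.25 to 1.25 rad anticlockwise the ledge ends: the collar drops back and the pull falls to the screw spring's
- collar (a point): point on the screw axis at the unseen lug's rest height, 32 mm above the bench. Past the ledge's end the lug can rise 6 mm above ledge level; 1.5 mm or more above it, it enters the thread on turning; lower, it jams. The thread starts 0.32 rad on, climbs 6.5 mm in 0.8 rad with 3 mm play, ends in a pocket 1.5 mm deep and a stop 1.4 rad past the ledge's end
- screw_foot (a point): centre of the underside of the screw's head; moves up with it. A steady pull of 6 to 9 N beyond the screw spring's while turning anticlockwise finds the thread; 2 to 6 N beyond it follows it; at the stop the turning moment rises by 1.8 N m per rad (end at 0.1 to 0.2). Let go part-way up, the screw spins back to the thread's start and drops
Not all that is in view belongs to the job. Leave any blue, brown or pink look-alike of the unit alone.

How it is judged (in metres and radians):
On the way, in this order (a step that is already met when the one before it is completed fails the run):
1. the screw is driven home in its thread: let go, it stays up by itself (value of joint screw_lift above 0.0085 m and contact force between the fingers and anything else below 0.1 N and value of joint slider below 0.006 m), for 0.4 s.
2. the slider is drawn out to its stop (value of joint slider above 0.0325 m), for 0.2 s.
At the end, for the whole second after the job is handed in: the screw stands more than 8.5 mm above its lowest position, let go and at rest in its thread's pocket, and the slider is out by more than 32.5 mm of its 35 mm (value of joint screw_lift above 0.0085 m and value of joint slider above 0.0325 m and linear speed of stem below 0.01 m/s); the robot touches nothing.
It fails at once if the thread lug or locking pin is loaded with more than 18 N (contact force between stem and anything else above 18 N).
It fails at once if the oil bottle is displaced by more than 20 mm (distance of oil_bottle from where it was at the start of the episode above 0.02 m).
It fails at once if the objective is displaced by more than 20 mm (distance of objective from where it was at the start of the episode above 0.02 m).
It fails at once if the dish is displaced by more than 20 mm (distance of dish from where it was at the start of the episode above 0.02 m).
It fails at once if the slide box is displaced by more than 20 mm (distance of slide_box from where it was at the start of the episode above 0.02 m).
It also fails if it takes over 72 s, if anything falls off the work surface, if the arm or the gripper's body presses on something with over 40 N, if the wrist force passes 120 N, or if a joint passes its speed limit or range.

## Working session

There is one attempt and no reset: what is moved stays moved. The work goes in short steps, Python scripts to look and compute and a tool call to move; the robot and the scene stay as the last step left them, time stands still between calls to the robot, and variables do not carry over. Pictures are saved under pics/ and viewed, about 8 in all and at most 12, crops included, and the job is handed in when it is done.

Besides the shell and the picture viewer there is one more tool, called after "Call:" as name(argument=value, ...), one argument or row to a line, values as JSON. drive_tool: Moves the arm, as the interface text tells. Its arguments: {"type":"object","properties":{"series":{"type":"array"},"force":{"type":"number"}},"required":["series"]}

```bash
mkdir -p pics; python3 - <<'E'
from cell import arm
import cv2,numpy as np
s=arm.sense();print(s)
for n in("side","top"):
    im=arm.capture(n);cv2.imwrite(f"pics/{n}0.png",im[:,:,::-1])
    c=arm.get_calibration(n);print(n,c)
    for t in("unit","screw_top","slider_tab","oil_bottle","objective","dish","slide_box"):
        print(t,[(round(d["conf"],2),np.round(d["box"]).tolist()) for d in arm.outline_of(n,t)])
a=cv2.imread("pics/side0.png");b=cv2.imread("pics/top0.png")
E
```

```text
{'time_s': 0.0, 'q': array([-1.30141119e+00,  1.31140146e-01,  1.48925793e+00, -4.95851988e-05,
        1.52298800e+00, -8.54447948e-02]), 'qvel': array([-3.67719275e-05,  6.90501847e-04, -8.82814777e-04,  1.94326280e-04,
        6.78504641e-05,  1.58435830e-03]), 'joint_efforts': array([ 2.47090685e-05, -5.59853911e+01, -4.91754520e+01,  7.66849425e-02,
        3.56963393e-02, -1.10127014e-04]), 'eef_pos': array([ 208.2877437 , -562.09197331,  217.61171938]), 'ee_rot': array([-3.13980154e+00, -1.03708837e-04,  3.54832252e-01]), 'wrist_force': array([-0.06124454, -0.15494205, -0.02489617]), 'ft_torque': array([-0.01684745, -0.05837847,  0.0855588 ]), 'gripper_width': 93.18491690407254}
side {'fov_y': 43.46808335930441, 'cx': 254.12922684741054, 'cy': 191.17259827785819, 'R': array([[-9.67425760e-01, -2.53153839e-01, -7.29435854e-04],
       [-1.42614876e-01,  5.47377953e-01, -8.24644392e-01],
       [ 2.09161171e-01, -7.97678199e-01, -5.65651036e-01]]), 't': array([ 565.08709251,  117.92662152, 1004.2217376 ])}
unit [(0.96, [220.0, 321.0, 84.0, 93.0]), (0.94, [327.0, 277.0, 82.0, 81.
[... 876 characters left out ...]
't': array([  57.30692115,  573.37877489, 1018.23896685])}
unit [(0.86, [129.0, 197.0, 78.0, 63.0]), (0.77, [187.0, 264.0, 80.0, 65.0]), (0.6, [310.0, 278.0, 76.0, 63.0]), (0.59, [230.0, 189.0, 79.0, 59.0])]
screw_top [(0.69, [190.0, 268.0, 17.0, 13.0]), (0.47, [237.0, 187.0, 8.0, 14.0]), (0.47, [126.0, 193.0, 11.0, 12.0])]
slider_tab [(0.67, [230.0, 190.0, 79.0, 13.0]), (0.61, [127.0, 196.0, 77.0, 17.0]), (0.61, [309.0, 279.0, 76.0, 32.0]), (0.54, [188.0, 264.0, 73.0, 18.0]), (0.35, [229.0, 189.0, 80.0, 64.0])]
oil_bottle [(0.64, [260.0, 235.0, 9.0, 12.0])]
objective [(0.69, [212.0, 144.0, 13.0, 13.0])]
dish [(0.57, [281.0, 140.0, 22.0, 23.0])]
slide_box [(0.63, [303.0, 187.0, 21.0, 36.0])]
```

View pics/side0.png

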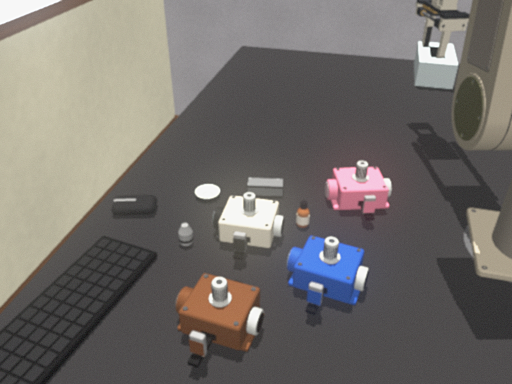

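View pics/top0.png

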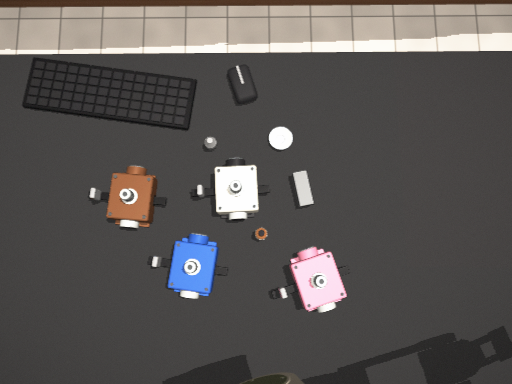

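The cream unit is the target: side head (249,203), tab (240,240); top head (236,187), tab (200,190). The dark barrel faces +x (up in the top picture), and the tab lies to +y (left). Bottle, dish, objective and slide box stand around it.

```bash
cat >h.py <<'E'
from cell import arm
import cv2,numpy as np
from scipy.optimize import least_squares
def proj(n,X):
    c=arm.get_calibration(n);f=192/np.tan(np.radians(c["fov_y"]/2))
    p=np.asarray(c["R"])@np.asarray(X,float)+c["t"];return np.array([c["cx"]+f*p[0]/p[2],c["cy"]+f*p[1]/p[2]])
def unproj(n,uv,z):
    return least_squares(lambda v:proj(n,[v[0],v[1],z])-uv,[500,0]).x
E
python3 - <<'E'
from h import *
for n,hs in(("side",(250,204)),("top",(236,187))):
    im=cv2.imread(f"pics/{n}0.png")
    x0,y0=(200,185) if n=="side" else (185,150)
    cv2.imwrite(f"pics/{n}0c.png",cv2.resize(im[y0:y0+75,x0:x0+100],None,fx=8,fy=8,interpolation=cv2.INTER_CUBIC))
    for uv,z,k in((hs,81.5,"head"),((240,238) if n=="side" else (200,190),55,"tab")):
        print(n,k,unproj(n,uv,z))
for t,a,b,z in(("bottle",(305,212),(260,235),31),("obj",(186,234),(212,144),24),("dish",(209,190),(281,140),7),("box",(265,189),(303,187),15)):
    print(t,unproj("side",a,z),unproj("top",b,z))
E
```

```text
side head [565.87129156 103.14947591]
side tab [564.96998378 182.58192625]
top head [569.37188937  94.09964622]
top tab [567.25491324 180.51273532]
bottle [459.85291646  34.44963735] [461.0598203   38.84272867]
obj [688.2513551 163.2006056] [687.81762419 155.64839917]
dish [704.27077137 -26.59978157] [701.43977432 -17.30694709]
box [571.11005921 -53.58527985] [579.10165794 -68.87102939]
```

```bash
python3 - <<'E'
import cv2,numpy as np
a=cv2.imread("pics/side0c.png");b=cv2.imread("pics/top0c.png")
cv2.imwrite("pics/c1.png",cv2.resize(np.vstack([a,b]),(440,660))[:600] if 0 else np.hstack([cv2.resize(a,(400,300)),cv2.resize(b,(400,300))]))
E
```

```text
(no output)
```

View pics/c1.png

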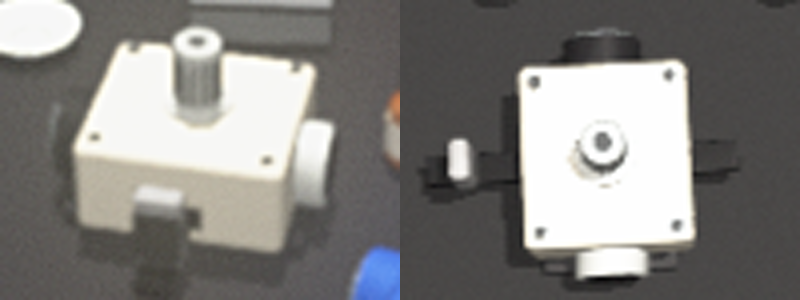

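```bash
python3 - <<'E'
from h import *
O=[("side",(249,194.5),0,99.5),("side",(240,234),86,68),("top",(235.5,185),0,99.5),("top",(199.5,189),86,64)]
def r(v):
    x,y,a=v
    return np.concatenate([proj(n,[x-d*np.sin(a),y+d*np.cos(a),z])-uv for n,uv,d,z in O])
s=least_squares(r,[567,98,0]);print(s.x,s.fun.round(1), s.x[:2]+86*np.array([-np.sin(s.x[2]),np.cos(s.x[2])]))
for n,uv,d,z in O: print(n,unproj(n,uv,z))
E
```

```text
[5.70391272e+02 9.56610873e+01 4.99485121e-02] [-0.2  0.  -0.5 -1.6 -0.5  0.3 -0.4  0.9] [566.09748558 181.55383085]
side [569.96610647  95.46864772]
side [563.79420921 185.85455636]
top [571.00184511  94.5726526 ]
top [568.20670771 180.65046837]
```

Call:
drive_tool(
  series=[
    [0,0,0,3.79,-3.27,0,1],
    [0,0,0,7.57,-6.55,0,1],
    [0,0,0,11.36,-9.82,0,1],
    [0,0,0,15.14,-13.1,0,1],
    [0,0,0,18.93,-16.37,0,1],
  ],
  force=40,
)

```text
time_s: 1.42
eef_pos: [329.7, -342.0, 218.8]
ee_rot: [3.141, -0.0, 0.355]
wrist_force: [1.3, -0.1, 0.4]
gripper_width: 92.8
```

Call:
drive_tool(
  series=[
    [0,0,0,3.79,-3.27,0,1],
    [0,0,0,7.57,-6.55,0,1],
    [0,0,0,11.36,-9.82,0,1],
    [0,0,0,15.14,-13.1,0,1],
    [0,0,0,18.93,-16.37,0,1],
  ],
)

```text
time_s: 2.05
eef_pos: [450.4, -122.6, 219.0]
ee_rot: [3.141, -0.001, 0.355]
wrist_force: [1.1, -0.2, 0.0]
gripper_width: 92.8
```

Call:
drive_tool(
  series=[
    [0,0,0,4.5,-3.9,0,1],
    [0,0,0,9,-7.8,0,1],
    [0,0,0,13.5,-11.7,0,1],
    [0,0,0,16.5,-14.3,2,1],
    [0,0,0,18.93,-16.37,4,0.2],
  ],
)

```text
time_s: 2.68
eef_pos: [571.2, 97.1, 178.4]
ee_rot: [3.141, -0.001, 0.356]
wrist_force: [-0.3, -0.2, -0.7]
gripper_width: 86.9
```

```bash
python3 - <<'E'
from h import *
ims=[]
for n in("side","top"):
    im=arm.capture(n)
    p=proj(n,[570.4,95.2,120]).astype(int); c=np.clip(p-[50,50],0,[412,284]);print(n,c)
    ims.append(cv2.resize(im[c[1]:c[1]+100,c[0]:c[0]+100,::-1],(400,400),interpolation=cv2.INTER_CUBIC))
cv2.imwrite("pics/c2.png",np.hstack(ims))
s=arm.sense();print(s["eef_pos"],s["ee_rot"],s["wrist_force"],s["q"][5])
E
```

```text
side [198 136]
top [184 133]
[569.46249209  97.76870536 175.52708017] [-3.1396606   0.00384097  0.35772784] [-0.76811683 -0.35536444  0.35573386] 1.2937378731648248
```

View pics/c2.png

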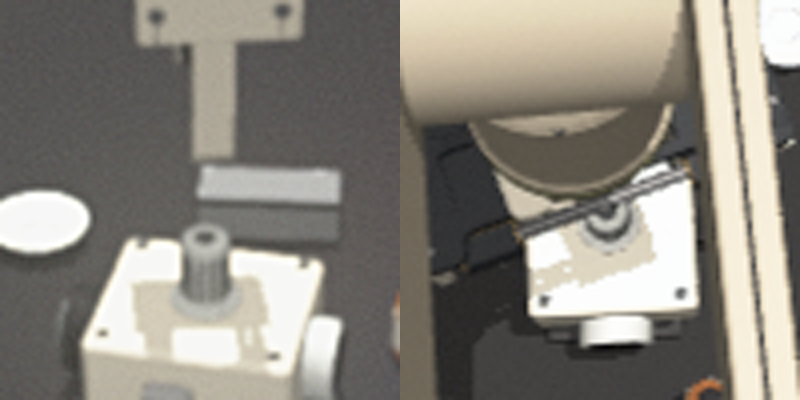

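Call:
drive_tool(
  series=[
    [0,0,0,0,0,2.5,0.2],
    [0,0,0,0,0,5,0.2],
    [0,0,0,0,0,7.5,0.2],
    [0,0,0,0,0,10,0.1],
    [0,0,0,0,0,11,0.1],
  ],
)

```text
time_s: 3.4
eef_pos: [569.4, 94.3, 67.6]
ee_rot: [-3.141, 0.002, 0.354]
wrist_force: [-0.2, 0.5, -0.4]
gripper_width: 51.1
```

Call:
drive_tool(
  series=[
    [0,0,0,0,0,0,0.1],
    [0,0,0,0,0,0,0.1],
    [0,0,0,0,0,0,0.1],
  ],
)

```text
time_s: 3.78
eef_pos: [571.3, 95.2, 70.0]
ee_rot: [3.141, -0.002, 0.355]
wrist_force: [-0.1, -1.5, 0.6]
gripper_width: 51.5
```

```bash
python3 - <<'E'
from h import *
ims=[]
for n in("side","top"):
    im=arm.capture(n)
    p=proj(n,[570.4,95.2,90]).astype(int); c=np.clip(p-[40,40],0,[432,304]);print(n,c)
    ims.append(cv2.resize(im[c[1]:c[1]+80,c[0]:c[0]+80,::-1],(400,400),interpolation=cv2.INTER_CUBIC))
    s=arm.sense();print(s["eef_pos"],s["ee_rot"],s["wrist_force"],s["ft_torque"],s["q"])
cv2.imwrite("pics/c3.png",np.hstack(ims))
E
```

```text
side [208 158]
[571.12424971  95.22359841  69.74813411] [ 3.14110552e+00 -1.62540956e-03  3.54885350e-01] [-0.32538983  0.57811351 -0.40442829] [-0.01611287 -0.00427773  0.01532516] [ 7.66820724e-02  1.92105229e-01  1.69997937e+00 -2.32220113e-05
  1.24781136e+00  1.29260080e+00]
top [195 145]
[570.96987756  95.21479741  69.51656586] [ 3.14120777e+00 -1.31269246e-03  3.54828307e-01] [ 0.08264345  0.30626333 -0.55280941] [ 0.02766735  0.0063775  -0.01078891] [ 7.66792665e-02  1.92298062e-01  1.70021729e+00 -1.01790675e-05
  1.24770938e+00  1.29265076e+00]
```

View pics/c3.png

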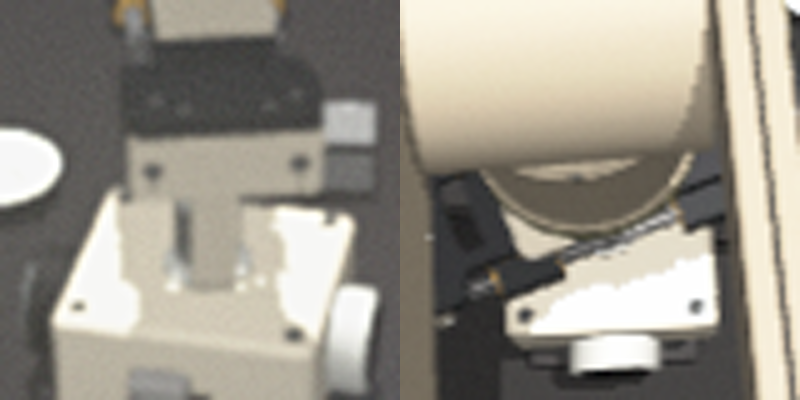

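Call:
drive_tool(
  series=[
    [0,0,0,0,0,0,-0.6],
    [0,0,0,0,0,0,-0.6],
    [0,0,0,0,0,0,-0.6],
    [0,0,0,0,0,0,-0.6],
    [0,0,0,0,0,0,-0.6],
  ],
  force=15,
)

```text
time_s: 4.5
eef_pos: [570.5, 94.8, 68.7]
ee_rot: [3.141, -0.0, 0.355]
wrist_force: [0.3, -3.7, -0.6]
gripper_width: 26.1
```

```bash
cat >st.py <<'E'
from h import *
S=[]
for i in range(4):
    if i: arm.capture("side")
    S.append(arm.sense())
m=lambda k:np.mean([s[k] for s in S],0).round(3)
s=S[-1];y=s["ee_rot"][2]
f=m("wrist_force")
print(s["time_s"],"pos",m("eef_pos"),"rot",s["ee_rot"].round(3),"F",f,"tool xy",(f[0]*np.cos(y)+f[1]*np.sin(y)).round(1),(f[0]*np.sin(y)-f[1]*np.cos(y)).round(1),"T",m("ft_torque"),"w",round(s["gripper_width"],2),"q6",s["q"][5].round(2))
E
python3 st.py
```

```text
4.65 pos [570.52   94.786  68.674] rot [ 3.141 -0.     0.355] F [ 1.052 -3.819 -0.14 ] tool xy -0.3 3.9 T [-0.655 -0.168 -0.026] w 25.93 q6 1.29
```

Call:
drive_tool(
  series=[
    [0,0,0,0,0.05,0,-0.6],
    [0,0,0,0,0.05,0,-0.6],
    [0,0,0,0,0.05,0,-0.6],
  ],
  force=50,
)

```text
time_s: 5.03
eef_pos: [570.6, 94.7, 68.7]
ee_rot: [-3.142, -0.0, 0.355]
wrist_force: [0.5, -2.6, 1.0]
gripper_width: 24.9
```

```bash
python3 st.py
```

```text
5.175 pos [570.55   94.737  68.681] rot [-3.142 -0.     0.355] F [ 0.057 -2.39   1.286] tool xy -0.8 2.3 T [-0.465 -0.037 -0.019] w 24.86 q6 1.29
```

Call:
drive_tool(
  series=[
    [0,0,0,0,0.08,-0.1,-0.6],
    [0,0,0,0,0.08,-0.2,-0.6],
    [0,0,0,0,0.08,-0.3,-0.6],
    [0,0,0,0,0.08,-0.4,-0.6],
    [0,0,0,0,0.08,-0.4,-0.6],
  ],
)

```text
time_s: 5.8
eef_pos: [570.5, 94.6, 72.5]
ee_rot: [-3.141, 0.0, 0.355]
wrist_force: [1.5, 5.0, -6.3]
gripper_width: 25.3
```

```bash
python3 st.py
```

```text
5.95 pos [570.494  94.577  72.464] rot [-3.141  0.     0.355] F [ 1.821  4.881 -6.421] tool xy 3.4 -3.9 T [ 0.987 -0.281 -0.011] w 25.49 q6 1.29
```

Call:
drive_tool(
  series=[
    [0,0,0,0,-0.04,-0.1,-0.6],
    [0,0,0,0,-0.04,-0.1,-0.6],
    [0,0,0,0,-0.04,-0.1,-0.6],
  ],
)

```text
time_s: 6.32
eef_pos: [570.5, 94.6, 73.5]
ee_rot: [-3.141, 0.0, 0.355]
wrist_force: [0.4, 4.3, -7.5]
gripper_width: 24.9
```

Call:
drive_tool(
  series=[
    [0,0,0,0,0,-0.1,-0.6],
    [0,0,0,0,0,-0.1,-0.6],
    [0,0,0,0,0,-0.1,-0.6],
  ],
)

```text
time_s: 6.7
eef_pos: [570.5, 94.6, 74.5]
ee_rot: [-3.141, 0.0, 0.355]
wrist_force: [1.7, 5.5, -6.9]
gripper_width: 25.5
```

```bash
python3 st.py
```

```text
6.85 pos [570.485  94.573  74.463] rot [-3.141  0.     0.355] F [ 1.534  5.175 -7.459] tool xy 3.2 -4.3 T [ 0.978 -0.265 -0.001] w 25.31 q6 1.29
```

Call:
drive_tool(
  series=[
    [0,0,0,0,-0.05,-0.1,-0.6],
    [0,0,0,0,-0.05,-0.1,-0.6],
    [0,0,0,0,-0.05,-0.1,-0.6],
  ],
)

```text
time_s: 7.22
eef_pos: [570.5, 94.6, 75.4]
ee_rot: [3.141, 0.0, 0.355]
wrist_force: [3.0, 2.3, -9.6]
gripper_width: 25.4
```

Call:
drive_tool(
  series=[
    [0,0,0,0,0,-0.1,-0.6],
    [0,0,0,0,0,-0.1,-0.6],
    [0,0,0,0,0,-0.1,-0.6],
  ],
)

```text
time_s: 7.6
eef_pos: [570.5, 94.6, 76.1]
ee_rot: [3.142, 0.0, 0.355]
wrist_force: [5.1, 2.0, -14.1]
gripper_width: 25.1
```

```bash
python3 st.py
```

```text
7.75 pos [570.447  94.618  76.108] rot [3.141 0.    0.355] F [  5.224   2.514 -13.741] tool xy 5.8 -0.5 T [ 0.602 -0.893 -0.006] w 25.38 q6 1.29
```

Call:
drive_tool(
  series=[
    [0,0,-0.05,0.05,0,0,-0.6],
    [0,0,-0.1,0.05,0,0,-0.6],
    [0,0,-0.15,0.05,0,0,-0.6],
    [0,0,-0.15,0.05,0,0,-0.6],
  ],
)

```text
time_s: 8.25
eef_pos: [570.5, 94.6, 76.0]
ee_rot: [-3.142, 0.001, 0.504]
wrist_force: [3.6, 0.9, -12.0]
gripper_width: 25.0
```

```bash
python3 st.py
```

```text
8.4 pos [570.532  94.563  76.07 ] rot [-3.142e+00  1.000e-03  5.040e-01] F [  3.141   0.665 -12.72 ] tool xy 3.1 0.9 T [ 0.085 -0.552 -0.026] w 24.8 q6 1.14
```

Call:
drive_tool(
  series=[
    [0,0,-0.05,0.05,0,-0.02,-0.6],
    [0,0,-0.1,0.05,0,-0.02,-0.6],
    [0,0,-0.15,0.05,0,-0.02,-0.6],
    [0,0,-0.15,0.05,0,-0.02,-0.6],
  ],
)

```text
time_s: 8.9
eef_pos: [570.7, 94.6, 76.3]
ee_rot: [-3.141, 0.002, 0.654]
wrist_force: [1.7, -1.8, -13.4]
gripper_width: 25.2
```

```bash
python3 st.py
```

```text
9.05 pos [570.68   94.59   76.261] rot [-3.141e+00  2.000e-03  6.530e-01] F [  0.673  -2.932 -13.595] tool xy -1.2 2.7 T [-0.518 -0.075  0.053] w 25.29 q6 0.99
```

Call:
drive_tool(
  series=[
    [0,0,-0.05,0,0.03,-0.01,-0.6],
    [0,0,-0.1,0,0.03,-0.01,-0.6],
    [0,0,-0.15,0,0.03,-0.01,-0.6],
    [0,0,-0.15,0,0.03,-0.01,-0.6],
  ],
)

```text
time_s: 9.55
eef_pos: [570.8, 94.5, 76.4]
ee_rot: [-3.141, 0.002, 0.804]
wrist_force: [-0.5, -3.6, -13.3]
gripper_width: 25.3
```

```bash
python3 st.py
```

```text
9.7 pos [570.826  94.546  76.384] rot [-3.141e+00  2.000e-03  8.030e-01] F [ -1.342  -4.327 -13.89 ] tool xy -4.0 2.0 T [-0.842  0.378  0.003] w 25.11 q6 0.84
```

Call:
drive_tool(
  series=[
    [0,0,-0.05,-0.06,0.03,0,-0.6],
    [0,0,-0.1,-0.06,0.03,0,-0.6],
    [0,0,-0.15,-0.06,0.03,0,-0.6],
    [0,0,-0.15,-0.06,0.03,0,-0.6],
  ],
)

```text
time_s: 10.2
eef_pos: [570.9, 94.4, 76.5]
ee_rot: [-3.141, 0.001, 0.954]
wrist_force: [-2.1, -2.0, -13.7]
gripper_width: 25.0
```

```bash
python3 st.py
```

```text
10.35 pos [570.896  94.437  76.564] rot [-3.141e+00  1.000e-03  9.530e-01] F [ -2.081  -2.092 -14.338] tool xy -2.9 -0.5 T [-0.549  0.447 -0.029] w 25.34 q6 0.69
```

Call:
drive_tool(
  series=[
    [0,0,-0.05,-0.04,0,0,-0.6],
    [0,0,-0.1,-0.04,0,0,-0.6],
    [0,0,-0.15,-0.04,0,0,-0.6],
    [0,0,-0.15,-0.04,0,0,-0.6],
  ],
)

```text
time_s: 10.85
eef_pos: [571.0, 94.3, 77.1]
ee_rot: [-3.141, -0.0, 1.104]
wrist_force: [-2.8, -1.4, -13.7]
gripper_width: 25.2
```

```bash
python3 st.py
```

```text
11.0 pos [570.996  94.319  76.921] rot [-3.141 -0.     1.104] F [ -2.269  -0.662 -14.391] tool xy -1.6 -1.7 T [-0.113  0.501  0.041] w 25.23 q6 0.54
```

Call:
drive_tool(
  series=[
    [0,0,-0.05,-0.02,-0.02,0,-0.6],
    [0,0,-0.1,-0.02,-0.02,0,-0.6],
    [0,0,-0.15,-0.02,-0.02,0,-0.6],
    [0,0,-0.15,-0.02,-0.02,0,-0.6],
  ],
  force=60,
)

```text
time_s: 11.5
eef_pos: [571.1, 94.2, 77.8]
ee_rot: [3.141, -0.001, 1.255]
wrist_force: [-5.1, -0.3, -7.6]
gripper_width: 25.1
```

```bash
python3 st.py
```

```text
11.65 pos [571.126  94.236  77.842] rot [ 3.141e+00 -1.000e-03  1.254e+00] F [-5.336 -0.51  -7.552] tool xy -2.1 -4.9 T [-1.190e-01  1.001e+00  1.000e-03] w 24.62 q6 0.39
```

Call:
drive_tool(
  series=[
    [0,0,0,0,-0.04,-0.05,-0.6],
    [0,0,0,0,-0.04,-0.1,-0.6],
    [0,0,-0.05,-0.02,-0.04,-0.12,-0.6],
    [0,0,-0.1,-0.02,-0.04,-0.12,-0.6],
    [0,0,-0.1,-0.02,-0.04,-0.12,-0.6],
  ],
)

```text
time_s: 12.28
eef_pos: [571.1, 94.1, 78.7]
ee_rot: [3.14, -0.001, 1.354]
wrist_force: [-1.8, 0.4, -7.4]
gripper_width: 25.3
```

```bash
python3 st.py
```

```text
12.425 pos [571.112  94.152  78.674] rot [ 3.140e+00 -1.000e-03  1.354e+00] F [-1.395  1.083 -7.348] tool xy 0.8 -1.6 T [0.183 0.255 0.006] w 24.82 q6 0.29
```

Call:
drive_tool(
  series=[
    [0,0,-0.04,0,0,-0.02,-0.6],
    [0,0,-0.08,0,0,-0.04,-0.6],
    [0,0,-0.12,0,0,-0.05,-0.6],
    [0,0,-0.12,0,0,-0.05,-0.6],
  ],
)

```text
time_s: 12.92
eef_pos: [571.2, 94.1, 79.1]
ee_rot: [3.14, -0.001, 1.474]
wrist_force: [1.5, 2.3, -8.1]
gripper_width: 25.2
```

```bash
python3 st.py
```

```text
13.075 pos [571.18   94.099  79.079] rot [ 3.140e+00 -1.000e-03  1.474e+00] F [ 1.474  2.325 -8.1  ] tool xy 2.5 1.2 T [ 0.359 -0.217 -0.005] w 25.1 q6 0.17
```

Call:
drive_tool(
  series=[
    [0,0,-0.03,0.03,0,-0.02,-0.6],
    [0,0,-0.06,0.03,0,-0.04,-0.6],
    [0,0,-0.1,0.03,0,-0.06,-0.6],
    [0,0,-0.1,0.03,0,-0.06,-0.6],
  ],
)

```text
time_s: 13.58
eef_pos: [571.2, 94.1, 79.6]
ee_rot: [3.14, -0.0, 1.575]
wrist_force: [4.6, 1.7, -8.1]
gripper_width: 24.9
```

```bash
python3 st.py
```

```text
13.725 pos [571.186  94.112  79.634] rot [ 3.14  -0.     1.574] F [ 4.386  1.686 -7.78 ] tool xy 1.7 4.4 T [ 0.22  -0.923  0.015] w 25.27 q6 0.07
```

Call:
drive_tool(
  series=[
    [0,0,-0.03,0.02,0.05,-0.04,-0.6],
    [0,0,-0.06,0.02,0.05,-0.07,-0.6],
    [0,0,-0.1,0.02,0.05,-0.1,-0.6],
    [0,0,-0.1,0.02,0.05,-0.1,-0.6],
  ],
)

```text
time_s: 14.22
eef_pos: [571.3, 94.2, 80.4]
ee_rot: [3.141, 0.0, 1.675]
wrist_force: [5.0, -0.3, -8.4]
gripper_width: 25.3
```

```bash
python3 st.py
```

```text
14.375 pos [571.263  94.168  80.36 ] rot [3.141 0.    1.674] F [ 5.425 -0.173 -7.818] tool xy -0.7 5.4 T [-0.086 -0.976  0.001] w 25.38 q6 -0.03
```

Call:
drive_tool(
  series=[
    [0,0,-0.03,0,0.08,-0.04,-0.6],
    [0,0,-0.06,0,0.08,-0.08,-0.6],
    [0,0,-0.1,0,0.08,-0.12,-0.6],
    [0,0,-0.1,0,0.08,-0.12,-0.6],
  ],
)

```text
time_s: 14.88
eef_pos: [571.4, 94.2, 81.2]
ee_rot: [-3.141, 0.0, 1.775]
wrist_force: [2.2, -1.3, -7.8]
gripper_width: 25.2
```

```bash
python3 st.py
```

```text
15.025 pos [571.388  94.232  81.171] rot [-3.141  0.     1.774] F [ 1.702 -1.837 -7.656] tool xy -2.1 1.3 T [-0.408 -0.341  0.015] w 24.98 q6 -0.13
```

Call:
drive_tool(
  series=[
    [0,0,0,0,0.02,-0.05,-0.6],
    [0,0,0,0,0.02,-0.1,-0.6],
    [0,0,0,0,0.02,-0.1,-0.6],
  ],
)

```text
time_s: 15.4
eef_pos: [571.5, 94.3, 82.2]
ee_rot: [-3.14, 0.0, 1.775]
wrist_force: [-1.3, -2.8, -8.3]
gripper_width: 25.7
```

```bash
python3 st.py
```

```text
15.55 pos [571.447  94.277  82.135] rot [-3.14   0.     1.775] F [-1.556 -3.621 -7.893] tool xy -3.2 -2.3 T [-0.725  0.253  0.012] w 25.15 q6 -0.13
```

Call:
drive_tool(
  series=[
    [0,0,0,-0.02,-0.02,-0.05,-0.6],
    [0,0,0,-0.02,-0.02,-0.1,-0.6],
    [0,0,0,-0.02,-0.02,-0.1,-0.6],
  ],
)

```text
time_s: 15.92
eef_pos: [571.5, 94.3, 83.2]
ee_rot: [-3.141, -0.0, 1.775]
wrist_force: [-2.3, -2.8, -9.4]
gripper_width: 25.6
```

```bash
python3 st.py
```

```text
16.075 pos [571.464  94.265  83.144] rot [-3.141 -0.     1.775] F [-2.68  -2.941 -9.864] tool xy -2.3 -3.2 T [-0.617  0.503 -0.002] w 25.2 q6 -0.13
```

Call:
drive_tool(
  series=[
    [0,0,-0.03,-0.02,-0.03,-0.03,-0.6],
    [0,0,-0.06,-0.02,-0.03,-0.06,-0.6],
    [0,0,-0.1,-0.02,-0.03,-0.09,-0.6],
    [0,0,-0.1,-0.02,-0.03,-0.09,-0.6],
  ],
)

```text
time_s: 16.58
eef_pos: [571.5, 94.2, 84.3]
ee_rot: [3.142, -0.0, 1.876]
wrist_force: [-2.3, -1.5, -10.2]
gripper_width: 24.9
```

```bash
python3 st.py
```

```text
16.725 pos [571.528  94.219  84.285] rot [ 3.142 -0.     1.875] F [ -2.227  -0.676 -11.169] tool xy 0.0 -2.3 T [-0.187  0.367  0.002] w 25.17 q6 -0.23
```

Call:
drive_tool(
  series=[
    [0,0,-0.04,-0.02,-0.03,-0.03,-0.6],
    [0,0,-0.08,-0.02,-0.03,-0.06,-0.6],
    [0,0,-0.12,-0.02,-0.03,-0.09,-0.6],
    [0,0,-0.12,-0.02,-0.03,-0.09,-0.6],
  ],
)

```text
time_s: 17.23
eef_pos: [571.6, 94.2, 85.4]
ee_rot: [3.141, -0.0, 1.995]
wrist_force: [-1.5, 2.0, -11.0]
gripper_width: 24.9
```

```bash
python3 st.py
```

```text
17.375 pos [571.591  94.173  85.37 ] rot [ 3.141 -0.     1.994] F [ -0.69    2.154 -11.723] tool xy 2.2 0.3 T [0.312 0.088 0.067] w 24.98 q6 -0.35
```

Call:
drive_tool(
  series=[
    [0,0,-0.04,0.02,0,-0.03,-0.6],
    [0,0,-0.08,0.02,0,-0.06,-0.6],
    [0,0,-0.12,0.02,0,-0.09,-0.6],
    [0,0,-0.12,0.02,0,-0.09,-0.6],
  ],
)

```text
time_s: 17.88
eef_pos: [571.6, 94.2, 86.3]
ee_rot: [3.141, -0.0, 2.114]
wrist_force: [0.8, 2.9, -11.4]
gripper_width: 25.2
```

```bash
python3 st.py
```

```text
18.025 pos [571.638  94.196  86.338] rot [3.141 0.    2.114] F [  1.183   2.797 -11.621] tool xy 1.8 2.5 T [ 0.476 -0.216  0.056] w 25.19 q6 -0.47
```

Call:
drive_tool(
  series=[
    [0,0,-0.04,0.02,0.02,-0.03,-0.6],
    [0,0,-0.08,0.02,0.02,-0.06,-0.6],
    [0,0,-0.12,0.02,0.02,-0.09,-0.6],
    [0,0,-0.12,0.02,0.02,-0.09,-0.6],
  ],
)

```text
time_s: 18.52
eef_pos: [571.7, 94.2, 87.3]
ee_rot: [3.141, 0.0, 2.234]
wrist_force: [1.9, 3.0, -11.5]
gripper_width: 25.2
```

```bash
python3 st.py
```

```text
18.675 pos [571.697  94.24   87.259] rot [3.141 0.    2.234] F [  2.066   3.155 -11.71 ] tool xy 1.2 3.6 T [ 0.456 -0.456  0.055] w 24.85 q6 -0.59
```

Call:
drive_tool(
  series=[
    [0,0,-0.03,0.02,0.04,-0.03,-0.6],
    [0,0,-0.06,0.02,0.04,-0.05,-0.6],
    [0,0,-0.1,0.02,0.04,-0.07,-0.6],
    [0,0,-0.1,0.02,0.04,-0.07,-0.6],
  ],
)

```text
time_s: 19.18
eef_pos: [571.7, 94.4, 87.8]
ee_rot: [3.142, 0.0, 2.335]
wrist_force: [3.0, 1.8, -12.0]
gripper_width: 25.1
```

```bash
python3 st.py
```

```text
19.325 pos [571.734  94.376  87.807] rot [3.141 0.    2.334] F [  3.236   0.843 -12.561] tool xy -1.6 2.9 T [ 0.081 -0.735  0.001] w 25.28 q6 -0.69
```

Call:
drive_tool(
  series=[
    [0,0,-0.03,0,0.04,0,-0.6],
    [0,0,-0.06,0,0.04,0,-0.6],
    [0,0,-0.1,0,0.04,0,-0.6],
    [0,0,-0.1,0,0.04,0,-0.6],
  ],
)

```text
time_s: 19.82
eef_pos: [571.8, 94.5, 87.7]
ee_rot: [-3.141, 0.0, 2.435]
wrist_force: [2.1, -1.3, -12.6]
gripper_width: 25.2
```

```bash
python3 st.py
```

```text
19.975 pos [571.766  94.501  87.699] rot [-3.141  0.     2.434] F [  2.767  -2.296 -11.681] tool xy -3.6 0.1 T [-0.565 -0.55   0.023] w 25.3 q6 -0.79
```

Call:
drive_tool(
  series=[
    [0,0,-0.03,-0.03,0,0,-0.6],
    [0,0,-0.06,-0.03,0,0,-0.6],
    [0,0,-0.06,-0.03,0,0,-0.6],
  ],
)

```text
time_s: 20.35
eef_pos: [571.9, 94.5, 87.6]
ee_rot: [-3.141, -0.0, 2.495]
wrist_force: [0.2, -3.1, -11.0]
gripper_width: 25.1
```

```bash
python3 st.py
```

```text
20.5 pos [571.851  94.541  87.632] rot [-3.141 -0.     2.495] F [  0.923  -3.115 -11.026] tool xy -2.6 -1.9 T [-0.675 -0.266  0.016] w 24.65 q6 -0.85
```

Call:
drive_tool(
  series=[
    [0,0,-0.02,-0.02,0,0,-0.6],
    [0,0,-0.04,-0.02,0,0,-0.6],
    [0,0,-0.04,-0.02,0,0,-0.6],
  ],
)

```text
time_s: 20.88
eef_pos: [571.9, 94.6, 87.6]
ee_rot: [-3.141, -0.001, 2.535]
wrist_force: [-1.4, -3.0, -10.9]
gripper_width: 25.3
```

```bash
python3 st.py
```

```text
21.025 pos [571.918  94.539  87.572] rot [-3.141e+00 -1.000e-03  2.535e+00] F [ -1.384  -2.788 -11.126] tool xy -0.5 -3.1 T [-0.606  0.12  -0.004] w 25.15 q6 -0.89
```

Call:
drive_tool(
  series=[
    [0,0,-0.02,0,-0.03,0,-0.6],
    [0,0,-0.04,0,-0.03,0,-0.6],
    [0,0,-0.04,0,-0.03,0,-0.6],
  ],
)

```text
time_s: 21.4
eef_pos: [572.0, 94.5, 87.7]
ee_rot: [3.141, -0.0, 2.575]
wrist_force: [-1.2, -0.8, -11.6]
gripper_width: 25.2
```

```bash
python3 st.py
```

```text
21.55 pos [571.96   94.542  87.681] rot [ 3.141 -0.     2.575] F [ -0.897  -0.475 -11.617] tool xy 0.5 -0.9 T [-0.058  0.027 -0.064] w 24.88 q6 -0.93
```

Call:
drive_tool(
  series=[
    [0,0,-0.02,0,-0.02,0,-0.6],
    [0,0,-0.04,0,-0.02,0,-0.6],
    [0,0,-0.04,0,-0.02,0,-0.6],
  ],
)

```text
time_s: 21.92
eef_pos: [571.9, 94.5, 87.7]
ee_rot: [3.141, -0.0, 2.615]
wrist_force: [-0.7, 3.0, -12.5]
gripper_width: 25.3
```

```bash
python3 st.py
```

```text
22.075 pos [571.973  94.488  87.761] rot [ 3.141 -0.     2.615] F [ -0.77    3.352 -12.257] tool xy 2.4 2.5 T [ 0.643 -0.118 -0.088] w 24.86 q6 -0.97
```

Call:
drive_tool(
  series=[
    [0,0,-0.02,0,0.02,0,-0.6],
    [0,0,-0.03,0,0.02,0,-0.6],
    [0,0,-0.03,0,0.02,0,-0.6],
  ],
)

```text
time_s: 22.45
eef_pos: [572.0, 94.5, 87.8]
ee_rot: [3.141, -0.0, 2.645]
wrist_force: [-1.6, 4.6, -12.2]
gripper_width: 25.2
```

```bash
python3 st.py
```

```text
22.6 pos [572.009  94.478  87.744] rot [ 3.141 -0.     2.645] F [ -1.529   4.805 -12.146] tool xy 3.6 3.5 T [ 0.955 -0.052 -0.105] w 25.5 q6 -1.0
```

Call:
drive_tool(
  series=[
    [0,0,0,0,0,0.1,-0.6],
    [0,0,0,0,0,0.2,-0.6],
    [0,0,0,0,0,0.3,-0.6],
    [0,0,0,0,0,0.3,-0.6],
  ],
)

```text
time_s: 23.1
eef_pos: [572.1, 94.4, 85.6]
ee_rot: [3.141, 0.0, 2.645]
wrist_force: [-3.8, 5.2, -6.6]
gripper_width: 25.1
```

```bash
python3 st.py
```

```text
23.25 pos [572.103  94.443  85.517] rot [3.141 0.    2.645] F [-3.924  4.817 -6.292] tool xy 5.7 2.4 T [ 0.922  0.538 -0.138] w 24.92 q6 -1.0
```

Call:
drive_tool(
  series=[
    [0,0,0,0.04,0.02,0.05,-0.6],
    [0,0,0,0.04,0.02,0.1,-0.6],
    [0,0,0,0.04,0.02,0.1,-0.6],
  ],
)

```text
time_s: 23.62
eef_pos: [572.1, 94.5, 84.2]
ee_rot: [3.141, 0.001, 2.645]
wrist_force: [-2.9, 1.5, -5.3]
gripper_width: 25.2
```

```bash
python3 st.py
```

```text
23.775 pos [572.067  94.505  84.096] rot [3.141e+00 1.000e-03 2.645e+00] F [-2.896  2.029 -5.124] tool xy 3.5 0.4 T [ 0.499  0.363 -0.148] w 25.18 q6 -1.0
```

Call:
drive_tool(
  series=[
    [0,0,0,0.03,0,0.05,-0.6],
    [0,0,0,0.03,0,0.1,-0.6],
    [0,0,0,0.03,0,0.1,-0.6],
  ],
)

```text
time_s: 24.15
eef_pos: [572.0, 94.5, 83.0]
ee_rot: [3.141, 0.001, 2.645]
wrist_force: [0.4, 0.2, -5.1]
gripper_width: 25.2
```

```bash
python3 st.py
```

```text
24.3 pos [571.982  94.562  82.947] rot [3.141e+00 1.000e-03 2.645e+00] F [ 0.101  0.142 -4.979] tool xy -0.0 0.2 T [ 0.088 -0.222 -0.146] w 25.12 q6 -1.0
```

Call:
drive_tool(
  series=[
    [0,0,0,0,0,0.05,-0.6],
    [0,0,0,0,0,0.1,-0.6],
    [0,0,0,0,0,0.1,-0.6],
  ],
)

```text
time_s: 24.68
eef_pos: [571.9, 94.6, 81.9]
ee_rot: [3.141, 0.001, 2.645]
wrist_force: [2.0, -0.9, -4.0]
gripper_width: 25.0
```

```bash
python3 st.py
```

```text
24.825 pos [571.907  94.611  81.909] rot [3.141e+00 1.000e-03 2.645e+00] F [ 2.615 -1.583 -4.295] tool xy -3.1 -0.1 T [-0.223 -0.685 -0.13 ] w 25.1 q6 -1.0
```

Call:
drive_tool(
  series=[
    [0,0,0,-0.03,0,0.05,-0.6],
    [0,0,0,-0.03,0,0.07,-0.6],
    [0,0,0,-0.03,0,0.07,-0.6],
  ],
)

```text
time_s: 25.2
eef_pos: [572.0, 94.6, 81.2]
ee_rot: [3.141, 0.0, 2.645]
wrist_force: [3.1, -1.4, -2.7]
gripper_width: 24.9
```

```bash
python3 st.py
```

```text
25.35 pos [571.937  94.605  81.181] rot [3.141 0.    2.645] F [ 2.568 -1.551 -2.99 ] tool xy -3.0 -0.1 T [-0.249 -0.656 -0.146] w 25.05 q6 -1.0
```

Call:
drive_tool(
  series=[
    [0,0,0.03,-0.02,0,0.04,-0.6],
    [0,0,0.05,-0.02,0,0.06,-0.6],
    [0,0,0.05,-0.02,0,0.06,-0.6],
  ],
)

```text
time_s: 25.72
eef_pos: [571.9, 94.5, 80.5]
ee_rot: [-3.142, 0.0, 2.594]
wrist_force: [2.1, -3.3, -1.5]
gripper_width: 25.3
```

```bash
python3 st.py
```

```text
25.875 pos [571.94   94.543  80.52 ] rot [-3.142  0.     2.595] F [ 0.963 -2.095 -1.565] tool xy -1.9 -1.3 T [-0.296 -0.392 -0.067] w 25.14 q6 -0.95
```

Call:
drive_tool(
  series=[
    [0,0,0,0,0,0,0.1],
    [0,0,0,0,0,0,0.1],
    [0,0,0,0,0,0,0.1],
    [0,0,0,0,0,0,0.1],
    [0,0,0,0,0,0,0.1],
  ],
)

```text
time_s: 26.5
eef_pos: [571.9, 94.6, 80.4]
ee_rot: [3.142, -0.0, 2.595]
wrist_force: [0.2, 0.3, 0.1]
gripper_width: 51.2
```

Call:
drive_tool(
  series=[
    [0,0,0,0,0,-2,0.1],
    [0,0,0,0,0,-5,0.1],
    [0,0,0,0,0,-8,0.1],
    [0,0,0,0,0,-8,0.1],
  ],
)

```text
time_s: 27.0
eef_pos: [574.5, 94.8, 165.3]
ee_rot: [3.137, 0.006, 2.595]
wrist_force: [-0.1, -0.2, -0.9]
gripper_width: 51.3
```

```bash
python3 - <<'E'
from h import *
n="side";im=arm.capture(n);im0=cv2.imread("pics/side0.png")
cv2.imwrite("pics/c4.png",np.hstack([cv2.resize(a[180:255,200:300],(400,300),interpolation=cv2.INTER_CUBIC) for a in(im[:,:,::-1],im0)]))
s=arm.sense();print(s["eef_pos"],s["ee_rot"],s["q"][5])
for z in(99.5,110,113): print(z,(proj(n,[571.5,94.6,z])-[200,180])*4)
p=proj
E
```

```text
[573.34163249  94.66131756 163.00560142] [3.13911983 0.00343377 2.59478954] -0.9485982158730537
99.5 [193.5661327   56.63814387]
110 [193.41293135  39.79285597]
113 [193.36881997  34.94258032]
```

View pics/c4.png

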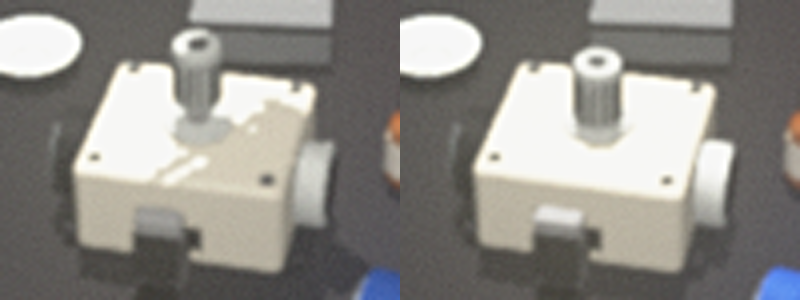

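The screw stays up by itself (head top about 17 crop pixels, or 11 mm, higher than before, with its neck visible). Now for the tab.

Call:
drive_tool(
  series=[
    [0,0,0.17,1,1.4,0,0.1],
    [0,0,0.34,2,2.8,0,0.1],
    [0,0,0.51,3,4.3,0,0.1],
    [0,0,0.68,4,5.7,0,0.1],
    [0,0,0.85,4.9,7.09,0,0.1],
  ],
)

```text
time_s: 27.68
eef_pos: [566.0, 181.0, 159.0]
ee_rot: [-3.139, 0.0, 1.739]
wrist_force: [-1.0, 0.8, -0.1]
gripper_width: 51.3
```

Call:
drive_tool(
  series=[
    [0,0,0.13,0,0,1,0.1],
    [0,0,0.13,0,0,4,0.1],
    [0,0,0.13,0,0,7,0.1],
    [0,0,0.13,0,0,8,0.1],
    [0,0,0.13,0,0,8,0.1],
  ],
)

```text
time_s: 28.3
eef_pos: [566.1, 180.4, 79.4]
ee_rot: [-3.139, 0.0, 1.615]
wrist_force: [0.3, 0.9, -0.6]
gripper_width: 51.1
```

```bash
python3 st.py; python3 - <<'E'
from h import *
ims=[]
for n in("side","top"):
    im=arm.capture(n)
    p=proj(n,[567,180,70]).astype(int); c=np.clip(p-[40,40],0,[432,304]);print(n,c)
    ims.append(cv2.resize(im[c[1]:c[1]+80,c[0]:c[0]+80,::-1],(400,400),interpolation=cv2.INTER_CUBIC))
cv2.imwrite("pics/c5.png",np.hstack(ims))
E
```

```text
28.45 pos [567.183 180.633  80.933] rot [ 3.139 -0.     1.615] F [ 0.473  0.603 -0.023] tool xy 0.6 0.5 T [-0.049 -0.089  0.002] w 51.39 q6 0.18
side [199 191]
top [159 149]
```

View pics/c5.png

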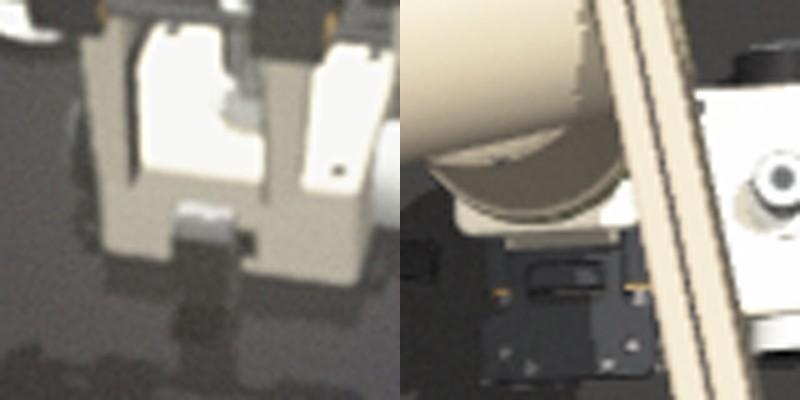

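Call:
drive_tool(
  series=[
    [0,0,0,0,0,1.2,0.1],
    [0,0,0,0,0,2.4,0.1],
    [0,0,0,0,0,3.6,0.1],
    [0,0,0,0,0,4.4,0.1],
    [0,0,0,0,0,4.4,0.1],
  ],
)

```text
time_s: 29.18
eef_pos: [566.1, 180.4, 35.2]
ee_rot: [-3.14, 0.0, 1.615]
wrist_force: [-0.5, 0.1, -0.2]
gripper_width: 51.1
```

Call:
drive_tool(
  series=[
    [0,0,0,0,0,0,-0.7],
    [0,0,0,0,0,0,-0.7],
    [0,0,0,0,0,0,-0.7],
    [0,0,0,0,0,0,-0.7],
    [0,0,0,0,0,0,-0.7],
  ],
  force=15,
)

```text
time_s: 29.8
eef_pos: [567.5, 180.7, 36.9]
ee_rot: [3.141, -0.0, 1.615]
wrist_force: [1.9, 0.4, 1.0]
gripper_width: 23.7
```

```bash
python3 st.py
```

```text
29.95 pos [567.458 180.716  36.87 ] rot [ 3.141 -0.     1.615] F [1.768 0.52  1.629] tool xy 0.4 1.8 T [ 0.024 -0.331 -0.019] w 23.62 q6 0.18
```

Call:
drive_tool(
  series=[
    [0,0,0,0.4,0,0,-0.7],
    [0,0,0,0.8,0,0,-0.7],
    [0,0,0,1.2,0,0,-0.7],
    [0,0,0,1.6,0,0,-0.7],
    [0,0,0,2,0,0,-0.7],
  ],
  force=30,
)

```text
time_s: 30.58
eef_pos: [566.5, 200.9, 36.8]
ee_rot: [3.141, -0.0, 1.615]
wrist_force: [3.5, -2.1, 3.7]
gripper_width: 23.7
```

```bash
python3 st.py
```

```text
30.725 pos [566.491 201.285  36.811] rot [ 3.141e+00 -1.000e-03  1.615e+00] F [4.115 0.118 4.421] tool xy -0.1 4.1 T [-0.122 -0.768 -0.012] w 23.94 q6 0.21
```

Call:
drive_tool(
  series=[
    [0,0,0,0.4,0.05,0,-0.7],
    [0,0,0,0.8,0.05,0,-0.7],
    [0,0,0,1.2,0.05,0,-0.7],
    [0,0,0,1.55,0.05,0,-0.7],
    [0,0,0,1.6,0.05,0,-0.7],
  ],
)

```text
time_s: 31.35
eef_pos: [565.9, 215.9, 36.7]
ee_rot: [-3.141, 0.001, 1.615]
wrist_force: [2.9, -6.2, 7.1]
gripper_width: 23.8
```

```bash
python3 st.py
```

```text
31.5 pos [565.913 215.832  36.672] rot [-3.141e+00  1.000e-03  1.615e+00] F [ 2.648 -5.238  7.255] tool xy -5.3 2.4 T [-0.979 -0.578  0.034] w 23.65 q6 0.24
```

Call:
drive_tool(
  series=[
    [0,0,0,-0.05,0,-0.05,-0.7],
    [0,0,0,-0.05,0,-0.05,-0.7],
    [0,0,0,-0.05,0,-0.05,0.1],
    [0,0,0,-0.05,0,-0.05,0.1],
    [0,0,0,-0.05,0,-0.05,0.1],
  ],
)

```text
time_s: 32.12
eef_pos: [565.0, 216.2, 36.2]
ee_rot: [-3.14, 0.0, 1.615]
wrist_force: [-0.4, 0.2, -0.5]
gripper_width: 48.5
```

Call:
drive_tool(
  series=[
    [0,0,0,0,0,0,0.1],
    [0,0,0,0,0,-1,0.1],
    [0,0,0,0,0,-4,0.1],
    [0,0,0,0,0,-8,0.1],
    [0,0,0,0,0,-12,0.1],
  ],
)

```text
time_s: 32.75
eef_pos: [565.9, 216.1, 158.9]
ee_rot: [3.141, -0.0, 1.615]
wrist_force: [-0.4, -0.3, 0.9]
gripper_width: 50.9
```

Call:
drive_tool(
  series=[
    [0,0,0,-6,0,-2,0.1],
    [0,0,0,-11,0,-4,0.1],
    [0,0,0,-16,0,-4,0.1],
    [0,0,0,-21,0,-4,0.1],
    [0,0,0,-21,0,-4,0.1],
  ],
)

```text
time_s: 33.38
eef_pos: [575.3, 2.9, 198.0]
ee_rot: [3.141, 0.001, 1.61]
wrist_force: [-0.4, 0.1, -0.3]
gripper_width: 51.1
```

```bash
python3 st.py; python3 - <<'E'
from h import *
im=arm.capture("side");cv2.imwrite("pics/c6.png",cv2.resize(im[120:300,130:370,::-1],(800,600)))
E
```

```text
33.525 pos [575.276   5.169 197.704] rot [ 3.141 -0.     1.615] F [-0.51   0.258  0.118] tool xy 0.3 -0.5 T [-0.041 -0.108  0.011] w 51.22 q6 -0.12
```

View pics/c6.png

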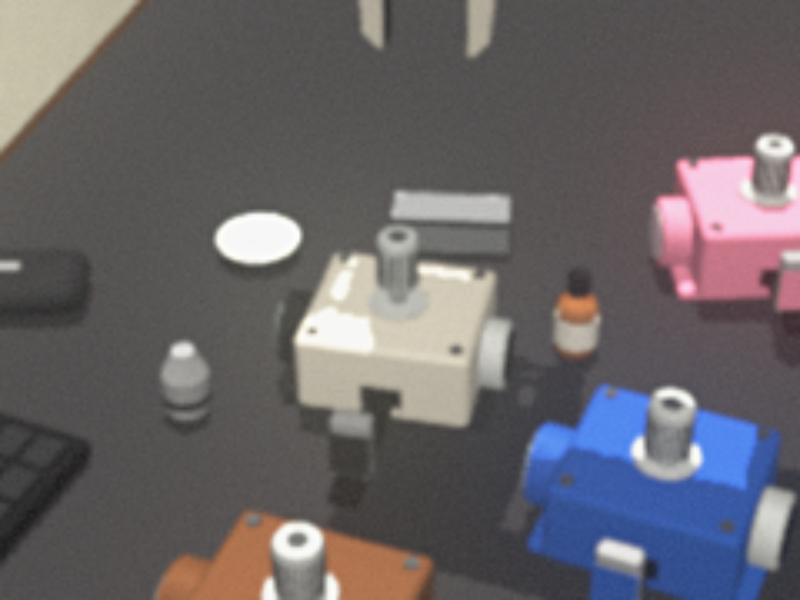

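The screw is up, the tab stands well clear of the box (top at about pixel (236,247)), the bystanders are in place and the gripper is away.

```bash
python3 - <<'E'
from h import *
print(unproj("side",(235.6,247.5),68)-unproj("side",(240,234),68))
for t in("oil_bottle","objective","dish","slide_box"): print(t,[np.round(d["box"]).tolist() for d in arm.outline_of("side",t)][:1])
print(arm.finish_job())
E
```

```text
[-2.97143477 40.15016586]
oil_bottle [[305.0, 212.0, 17.0, 24.0]]
objective []
dish [[209.0, 191.0, 19.0, 10.0]]
slide_box [[265.0, 190.0, 37.0, 19.0]]
the job is handed in; nothing more can be done
None
```

The screw is parked up in its thread, the slider is drawn out to its stop, and the job is handed in. It took about 34 s of the 72 s allowed; no verdict was reported.

**Screw:**
- I pulled the screw up to the ledge with about 7 N beyond its spring. Turning it anticlockwise, the pull fell back to the spring's after 0.75–0.9 rad.
- I then followed the thread with about 2–3 N beyond the spring, up to the stop, where the turning moment reached about 0.1 N m (0.15 N m at most, while lowering).
- I lowered it until the wrist carried almost none of the spring's pull, then let go. In the pictures it stays about 11 mm up by itself.

**Slider:** I drew the tab out until it resisted, with the gripper having travelled 35.1 mm. A rough estimate from the side picture gave about 40 mm, against a stop at 35 mm. That is a coarse pixel reading, so I trust the gripper's figure.

**Bystanders:** The bottle, dish and slide box show at the same pixels as at the start. The detector missed the objective in the last picture, but by eye it stands where it was. The gripper ended well clear of everything.

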